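Rock the angle gauge on the timber crown to its set tab and hold

TASK

Check that the angle gauge reads freely: pick it up (the block on its top is the grip), set it gently and about level on the timber offcut, the middle of its foot on the middle of the rounded crown, and let it rest there a moment, then rock it sideways on the crown until its swinging pointer settles with the tip on the small tab at the rim of the dial. Finish while holding it so in the gripper, its foot still pressing on the crown and the pointer still on the tab; do not let go. Leave the carton, meter, tea cup and jar in front of the tray where they are.

Things in the scene. Friction and masses are not known exactly. Their poses are not given: they have to be found in the camera images.
- gauge: angle gauge, about 0.35 kg, loose: foot bar 36 (x) x 130 (y) x 14 mm, on it a grey round dial case 100 mm across, 22 mm thick, centre 62 mm above the underside, and on top a grey grip block 24 (x) x 36 (y) mm, from 112 to 154 mm above the underside. Origin: centre of the foot's underside; x normal to the dial, whose face looks along -x (robot side); y along the foot; z up; balanced
- grip (a point): point in the middle of the gauge's grip block, 134 mm above the underside of the foot (20 mm below the top of the grip); the block is 24 mm thick along the gauge's x, so the fingers close along x, one before and one behind it
- pointer (a joint): angle (rad) about the gauge's x axis of the weighted pointer, on a free pivot at the dial's centre: by gravity its slender tip stands straight up and its round bob hangs down. 0 when the gauge is level sideways; rolling the gauge by a about its x axis makes it read -a. After a movement it swings for about half a second
- pointer_tip (a point): tip of the pointer, 42 mm above its pivot, turning with it
- tab (a joint): angle (rad) about the gauge's x axis of the small dark tab on the dial's rim, 0 at the top; stiff, keeps its place. Always 0.18 to 0.40, positive: on the -y side of the top (right of it as seen from the robot). The pointer stands on it when joint pointer equals joint tab, i.e. with the gauge's +y (left) end dipped by that angle
- tab_mark (a point): middle of the inner end of the tab, 42 mm from the pivot, where the pointer's tip has to stand; the tab is 5 mm wide
- stud: timber offcut that stands fast inside the shallow red tray (rim 18 mm high; its floor is the table top, z = 0), as the gauge does, 70 (x) x 100 (y) x 38 mm, with an uneven top: across its middle a crown (see crown), on its -y side a shoulder 52 mm high, on its +y side a shoulder 38 mm high. Origin: centre of the underside; x along the crown, y along the offcut, z up
- crown: the crown, part of the offcut: a ridge 28 mm wide (y) and 70 mm long (x) whose top is a half round of 14 mm radius; its axis lies 62 mm above the table and along the offcut's x. Origin and axes as stud
- crown_top (a point): middle of the top line of the crown, 76 mm above the table
- strip_carton: a bystander: small printed carton, 74 x 108 x 41 mm, origin at the centre of its underside
- meter: a bystander: dark hand-held meter lying flat, 92 x 52 x 18 mm, origin at the centre of its underside
- tea_cup: a bystander: small patterned tea cup, 61 mm across, 52 mm high, origin at the centre of its underside
- gold_jar: a bystander: small jar with a screw lid, 56 mm across, 54 mm high, origin at the centre of its underside

How it is judged:
By the outcome, as a careful person would: the job done as asked, in the order asked, and still so for the second after the job is handed in, while the arm keeps its last pose, push and grip.
It also fails if it takes over 45 s, if anything falls off the work surface, if the arm or the gripper's body presses on something with over 40 N, if the wrist force passes 120 N, or if a joint passes its speed limit or range.

ROBOT

A 6-joint arm with a two-finger parallel gripper is mounted at the origin on the work surface; the furniture and walls round the work are solid. World frame = base frame: x ahead of the robot, y to its left, z up, the work surface at z = 0. Lengths are in m, angles in rad, forces in N, time in s.
With the tool pointing down it reaches from about 0.3 to 0.775 m from the base axis. Payload 14.6 kg.
Tool frame: the origin (TCP) lies on the centre line of the jaws, within the pads' length; the fingertips stand robot.nose_length ahead of it and the grasp point (between the pads) is the TCP (robot.nose_length is the distance from the TCP to the fingertips, in m); z points along the fingers, y is the line along which they close (so a half turn about z gives the same grasp; the last joint's range is limited). The gripper opens to 94 mm and grips with 3 to 60 N. Pads are 16 mm wide; open, the fingers measure 119 mm over their backs; the gripper's body (75 mm by 177 mm) begins 78 mm behind the grasp point.
Start: joints at [-1.393, 0.3, 1.521, -0, 1.321, -0.067], TCP at [0.133, -0.534, 0.224] pointing down, gripper open.
Joint ranges: [-3.03, 3.03], [-0.79, 2.21], [0.23, 2.52], [-1.04, 4.18], [0, 3.07], [-2.55, 2.55]. Speed limits (rad/s): [2.22, 2.22, 2.57, 3.14, 3.14, 3.14].

INTERFACE

Orientations are given as a rotation vector (axis times angle).
In Python, from station import sense, vision, robot, models gives the robot as it stands.
- The arm moves only by the tool servo_tool, never from a script. Its argument "moves" is a list that holds one entry, the list of rows, each a list of 7 numbers: the opening, from -1 (shut) to 1 (fully open), then the shift along the tool's x, y, z in units of 25 mm (1.0 is 25 mm), then the turn, a rotation vector about the tool's x, y, z in units of 5 degrees (1.0 is 5 degrees). In form: [[[hand, x, y, z, ax, ay, az], ...]]. A call has 1 to 5 rows; each row shifts and turns the commanded pose from where the row before left it, along the tool's axes as they then stand; what a row does not reach is not made up. A row lasts 1/12 s, in which the tool goes at most 41.7 mm and 7.16 degrees, less where a joint would pass 70% of its speed; a pose out of reach is approached as far as the arm can. A call is refused whole if a number of a shift passes 1 or a number of a turn 1, either way. A call with a gripper value outside its range is refused whole. The fingers move at their own pace and stop on an object; "newtons" is the grip in N (left out, the last holds). Time passes only in rows, so rows that do not move let the fingers close. It gives the time, the measured TCP pose, the force, the opening and the grip force at its end, in the units of the state.
- sense(): the state, without advancing time (a new reading comes with each control period).
- vision.get_image(name): name is "scene" or "top" or "wrist"; returns a dict with "frame" (400x640x3 uint8, red, green, blue), "fx", "fy", "cx", "cy" (pixels), "k1" (the pictures are not rectified: a ray, as slopes to the right and down, at radius r is drawn at 1 + k1 r^2 times it, then the intrinsics apply), "xyz" and "rotation" of the camera in the world. Camera axes: x right, y down, z forward; pixel columns grow to the right and rows downward; lengths in m; the calibration is good to about 2 mm. A picture is of the moment at which its call begins. There is no depth.
- robot.hand_in(): hands the job in; it is judged then, once.
Trained networks look in the newest picture that a camera, given by its name, has taken for a name from the list of things; names that differ only in an ending like _2 or _b are one class to them, and where a whole thing is asked for, a point or a joint stands for the part that bears it (a point fixed in the world has none). Each returns a list of dicts, best first, with "conf" (0 to 1); they miss things now and then, are a little off and sometimes report something else, mostly with a low value. They report only what shows in the picture. A call takes as long as a camera call.
- models.look_for(name, camera): "location" ([column, row] in pixels, amid what is visible of it).
- models.spot_point(name, camera): "location" ([column, row] in pixels: a listed point, or the origin of a listed thing).
The state is a dict: "time_s": time; "joints": joint angles; "joint_velocities": joint speeds; "tau": joint torques, N m; "ee_pos": TCP position; "tcp_rot": TCP orientation; "wrist_force": force on the tool from outside, world axes, zero at the start; "moment": the same for the moment, N m; "grip_width": finger opening in m; "finger_force": force on a finger pad.
Only numpy, scipy, OpenCV 4.12 (cv2) and the standard library are available. Lean on these libraries where they do the work, as an engineer would, in place of code of your own. Each camera call takes 0.05 s, during which the arm holds its last target. There are 200 camera calls.

## Working session

There is one attempt and no reset: what is moved stays moved. The work goes in short steps, Python scripts to look and compute and a tool call to move; the robot and the scene stay as the last step left them, time stands still between calls to the robot, and variables do not carry over. Pictures are saved under pics/ and viewed, at most 10 in all, crops included, and the job is handed in when it is done.

Besides the shell and the picture viewer there is one more tool, called after "Request:" as name([rows], argument=value, ...), one row to a line, values as JSON. servo_tool: Moves the arm, as the interface text tells. Its arguments: {"type":"object","properties":{"moves":{"type":"array"},"newtons":{"type":"number"}},"required":["moves"]}

```bash
mkdir -p pics
cat > h.py <<'E'
import numpy as np, cv2
from scipy.spatial.transform import Rotation as R
from station import sense, vision, robot, models
def img(c, f=None):
    d=vision.get_image(c)
    if f: cv2.imwrite('pics/'+f, cv2.cvtColor(d['frame'],cv2.COLOR_RGB2BGR))
    return d
def rot(d):
    r=np.array(d['rotation'],float)
    return r if r.shape==(3,3) else R.from_rotvec(r).as_matrix()
def ray(d,p):
    K=np.array([[d['fx'],0,d['cx']],[0,d['fy'],d['cy']],[0,0,1]],float)
    u=cv2.undistortPoints(np.array([[p]],float),K,np.array([d['k1'],0,0,0,0.]))[0,0]
    return np.array(d['xyz']), rot(d)@np.array([u[0],u[1],1])
def at_z(d,p,z):
    o,v=ray(d,p); return o+v*(z-o[2])/v[2]
def tri(*dp):
    A=np.zeros((3,3));b=np.zeros(3)
    for d,p in dp:
        o,v=ray(d,p);v=v/np.linalg.norm(v);P=np.eye(3)-np.outer(v,v);A+=P;b+=P@o
    return np.linalg.solve(A,b)
E
python3 - <<'E'
from h import *
np.set_printoptions(precision=4,suppress=True)
s=sense();print(s,robot.nose_length)
D={c:img(c,c+'0.png') for c in('scene','top','wrist')}
for c in D:
    print(c,D[c]['xyz'],np.array(D[c]['rotation']).tolist(),D[c]['fx'],D[c]['k1'])
    for n in('gauge','grip','pointer_tip','tab_mark','stud','crown_top','strip_carton','meter','tea_cup','gold_jar'):
        r=models.spot_point(n,c)[:2]; print(n,[(np.round(x['location'],1).tolist(),round(x['conf'],2)) for x in r])
E
```

```text
{'time_s': 0.0, 'joints': array([-1.3926,  0.3005,  1.5216, -0.    ,  1.3207, -0.0666]), 'joint_velocities': array([ 0.0011, -0.0001, -0.0016, -0.0003,  0.0009,  0.0005]), 'tau': array([  0.0026, -53.1801, -35.2735,   0.071 ,   0.0244,  -0.0001]), 'ee_pos': array([ 0.1332, -0.5334,  0.2239]), 'tcp_rot': array([-3.1169, -0.3834,  0.0001]), 'wrist_force': array([-0.0408, -0.7494, -0.7103]), 'moment': array([-0.0192, -0.0105, -0.031 ]), 'finger_force': 0.0, 'grip_width': 0.09401257388534709} 0.019
scene [-0.1994  0.3473  0.4887] [-1.1559672496842937, 1.9590214869216942, -1.21665095022088] 415.9856394962537 0.006010273453017491
gauge [([265.0, 242.8], 0.8)]
grip [([259.4, 191.1], 0.86)]
pointer_tip [([265.5, 203.5], 0.41)]
tab_mark []
stud [([315.3, 218.8], 0.92)]
crown_top []
strip_carton [([277.2, 296.2], 0.98)]
meter [([317.0, 216.5], 0.72)]
tea_cup [([324.2, 275.1], 0.92), ([316.0, 188.8], 0.22)]
gold_jar []
top [ 0.4232 -0.0155  0.9335] [-2.197007607642075, 2.186506704698863, -0.04530093000421131] 378.7354162555516 -0.050457720312192186
gauge [([279.3, 164.9], 0.98)]
grip [([274.5, 156.8], 0.82)]
pointer_tip [([275.9, 161.9], 0.52)]
tab_mark []
stud [([345.8, 143.2], 0.73)]
crown_top [([350.6, 141.0], 0.83)]
strip_carton [([260.6, 233.1], 0.8)]
meter [([348.3, 235.9], 0.94)]
tea_cup [([308.3, 230.8], 0.62)]
gold_jar [([384.8, 226.6], 0.97)]
wrist [ 0.2128 -0.5134  0.3833] [2.289252135778479, -1.7879116457817847, -0.25906630025832544] 310.5249945161517 -0.028409714486502147
gauge []
grip []
pointer_tip []
tab_mark []
stud []
crown_top []
strip_carton []
meter []
tea_cup []
gold_jar []
```

Run:
```python
from h import *
a=cv2.imread('pics/scene0.png')[130:330,180:400];b=cv2.imread('pics/top0.png')[90:270,220:420]
cv2.imwrite('pics/m.png',np.vstack([cv2.resize(a,(396,360)),]) if 0 else np.hstack([cv2.resize(a,(400,364)),cv2.resize(b,(400,364))]))
np.set_printoptions(precision=4,suppress=True)
S=img('scene');T=img('top')
print('grip',tri((S,(259.4,191.1)),(T,(274.5,156.8))),at_z(T,(274.5,156.8),.134),at_z(S,(259.4,191.1),.134))
print('gauge',at_z(T,(279.3,164.9),0),at_z(S,(265,242.8),0))
print('crown',at_z(T,(350.6,141),.076),'stud',at_z(T,(345.8,143.2),0),at_z(S,(315.3,218.8),0))
for n,p in dict(carton=(260.6,233.1),meter=(348.3,235.9),cup=(308.3,230.8),jar=(384.8,226.6)).items(): print(n,at_z(T,p,0))
```

```text
grip [0.5492 0.0875 0.1307] [0.5484 0.0866 0.134 ] [0.5427 0.0903 0.134 ]
gauge [0.5492 0.0915 0.    ] [0.5568 0.0826 0.    ]
crown [ 0.5945 -0.0797  0.076 ] stud [ 0.6041 -0.0735  0.    ] [ 0.5996 -0.0669  0.    ]
carton [0.3801 0.1359 0.    ]
meter [ 0.3745 -0.0799  0.    ]
cup [0.3865 0.0184 0.    ]
jar [ 0.3977 -0.1697  0.    ]
```

View pics/m.png

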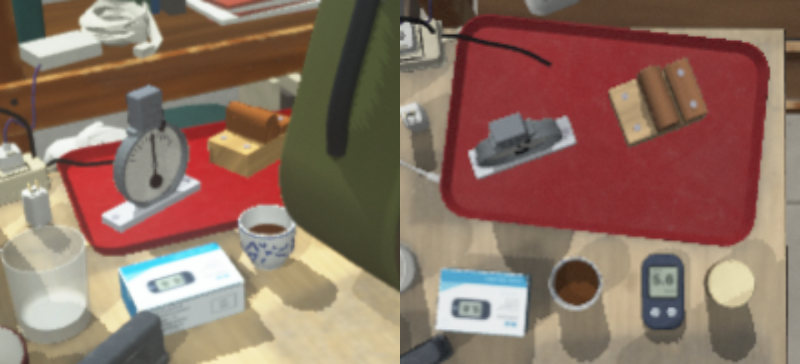

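View pics/scene0.png

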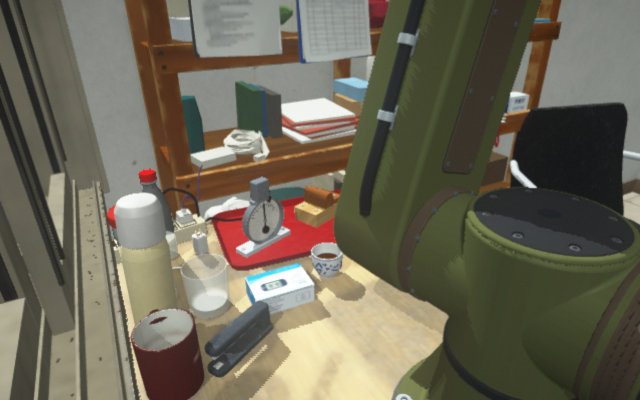

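The first crop (2x) shows the gauge at about (520,150) in the right half and the crown of the offcut at about (660,95). Both are yawed about +0.3 rad. The full scene view shows the gauge at (265,220), upright in the tray, and the offcut partly hidden by the arm.

Run:
```python
from h import *
np.set_printoptions(precision=4,suppress=True)
T=img('top');f=T['frame'].astype(int)
sub=f[130:190,240:320]; mx=sub.max(2);mn=sub.min(2)
m=((mn>165)&(mx-mn<40)).astype(np.uint8)
n,l,st,c=cv2.connectedComponentsWithStats(m);k=1+st[1:,4].argmax();print(st[k])
ys,xs=np.where(l==k)
P=np.array([at_z(T,(x+240,y+130),.014)[:2] for x,y in zip(xs,ys)],np.float32)
print('foot',cv2.minAreaRect(P))
# stud: crown lines
W=img('wrist');s=sense();Rt=R.from_rotvec(s['tcp_rot']).as_matrix()
print('tool',Rt); print('cam in tool',Rt.T@(np.array(W['xyz'])-s['ee_pos']),'\n',Rt.T@rot(W))
def P2(p,z): return at_z(T,p,z)
# crown end points read from crop (right half /2, /2.022)
for a,b,z in(((642,70),(661,129),.07),((675,62),(695,117),.052)):
    A=P2((220+(a[0]-400)/2,90+a[1]/2.022),z);B=P2((220+(b[0]-400)/2,90+b[1]/2.022),z);d=A-B;print(np.arctan2(d[1],d[0]),np.linalg.norm(d))
x=cv2.imread('pics/top0.png')[110:180,240:390];cv2.imwrite('pics/tz.png',cv2.resize(x,None,fx=5.3,fy=5.3,interpolation=cv2.INTER_CUBIC))
```

```text
[15 34 12 14 55]
foot ((0.531522274017334, 0.14135399460792542), (0.036711860448122025, 0.01727263256907463), 45.424476623535156)
tool [[ 0.9702  0.2423  0.    ]
 [ 0.2423 -0.9702  0.0001]
 [ 0.     -0.0001 -1.    ]]
cam in tool [ 0.082  -0.0003 -0.1594] 
 [[-0.0002 -0.9591 -0.2831]
 [ 1.     -0.0003  0.0003]
 [-0.0004 -0.2831  0.9591]]
0.3121563764879569 0.07130558801041388
0.3466348543286279 0.06876843331267775
```

View pics/tz.png

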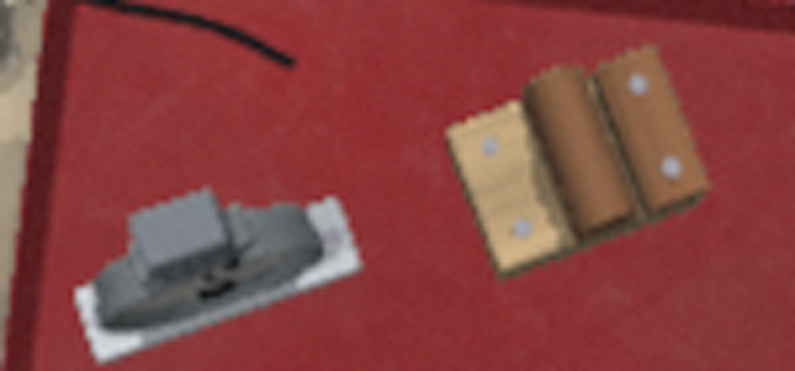

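The zoom (5.3x) shows the foot corners at (100,362), (362,268), (340,198), (76,290). The crown's middle is at about (580,147), and the offcut edges are parallel to within a few degrees.

Run:
```python
from h import *
np.set_printoptions(precision=4,suppress=True)
T=img('top')
q=lambda p,z:at_z(T,(240+(p[0]+.5)/5.3-.5,110+(p[1]+.5)/5.3-.5),z)
yaw=lambda a,b:np.arctan2(*(b-a)[[1,0]])
F=[q((76,290),.014),q((340,198),.014)]
B=[q((100,362),.0),q((362,268),.0)]
C=[q((98,352),.014),q((362,262),.014)]
for a,b in(F,B,C): print('gauge yaw',yaw(b,a)-np.pi/2,np.linalg.norm(a-b))
print('foot centre',sum(F+C)/4)
G=[q(p,.154) for p in((130,213),(210,188),(232,235),(150,270))];print('grip top',sum(G)/4)
for a,b,z in(((500,272),(448,130),.038),((707,185),(655,45),.052),((578,232),(527,85),.062),((632,215),(580,70),.062)):
    a,b=q(a,z),q(b,z);print('stud yaw',yaw(a,b),np.linalg.norm(a-b),(a+b)/2)
s=sense();Rt=R.from_rotvec(s['tcp_rot'])
# target tool: y along -/+gauge x, down; yaw psi: tool x along -gauge y
psi=.335
gx=np.array([np.cos(psi),np.sin(psi),0]);gy=np.array([-gx[1],gx[0],0])
for sg in(1,-1):
    M=np.c_[sg*gy,sg*gx,[0,0,-1]];print(sg,'turn tool deg',np.degrees((Rt.inv()*R.from_matrix(M)).as_rotvec()))
```

```text
gauge yaw 0.3405794469485335 0.12923462149741663
gauge yaw 0.34972100283945773 0.13032206118979306
gauge yaw 0.3336953330965129 0.1286665532272625
foot centre [0.5555 0.086  0.014 ]
grip top [0.5546 0.0859 0.154 ]
stud yaw 0.35128716263679083 0.06861455365059356 [ 0.5862 -0.0311  0.038 ]
stud yaw 0.3488855655701338 0.06691278626114171 [ 0.6227 -0.1227  0.052 ]
stud yaw 0.3315242890955978 0.06883756992104133 [ 0.6008 -0.0651  0.062 ]
stud yaw 0.3401257999768138 0.06817204351058567 [ 0.608  -0.0885  0.062 ]
1 turn tool deg [ -0.002   -0.0014 -95.1686]
-1 turn tool deg [-0.0014  0.0019 84.8314]
```

```bash
cat >> h.py <<'E'
def plan(p,M,N,s=None):
    s=s or sense();p0=np.array(s['ee_pos']);r0=R.from_rotvec(s['tcp_rot'])
    d=(r0.inv()*R.from_matrix(M)).as_rotvec()
    r=r0;out=[]
    for i in range(N):
        out.append(np.r_[r.inv().apply((p-p0)/N)/.025,np.degrees(d)/N/5]);r=r*R.from_rotvec(d/N)
    return np.round(out,2)
def tool(psi,roll=0):
    # gauge frame R (yaw psi, roll about gauge x), tool: x=gy, y=gx, z=-gz
    G=(R.from_euler('z',psi)*R.from_euler('x',roll)).as_matrix()
    return np.c_[G[:,1],G[:,0],-G[:,2]]
E
python3 - <<'E'
from h import *
print(plan(np.array([.555,.086,.26]),tool(.342),30).tolist())
E
```

```text
[[0.75, -0.67, -0.05, -0.0, -0.0, -0.64], [0.78, -0.62, -0.05, -0.0, -0.0, -0.64], [0.81, -0.58, -0.05, -0.0, -0.0, -0.64], [0.85, -0.53, -0.05, -0.0, -0.0, -0.64], [0.87, -0.48, -0.05, -0.0, -0.0, -0.64], [0.9, -0.44, -0.05, -0.0, -0.0, -0.64], [0.92, -0.38, -0.05, -0.0, -0.0, -0.64], [0.94, -0.33, -0.05, -0.0, -0.0, -0.64], [0.96, -0.28, -0.05, -0.0, -0.0, -0.64], [0.97, -0.23, -0.05, -0.0, -0.0, -0.64], [0.98, -0.17, -0.05, -0.0, -0.0, -0.64], [0.99, -0.12, -0.05, -0.0, -0.0, -0.64], [1.0, -0.06, -0.05, -0.0, -0.0, -0.64], [1.0, -0.01, -0.05, -0.0, -0.0, -0.64], [1.0, 0.05, -0.05, -0.0, -0.0, -0.64], [0.99, 0.11, -0.05, -0.0, -0.0, -0.64], [0.99, 0.16, -0.05, -0.0, -0.0, -0.64], [0.98, 0.21, -0.05, -0.0, -0.0, -0.64], [0.96, 0.27, -0.05, -0.0, -0.0, -0.64], [0.95, 0.32, -0.05, -0.0, -0.0, -0.64], [0.93, 0.37, -0.05, -0.0, -0.0, -0.64], [0.9, 0.42, -0.05, -0.0, -0.0, -0.64], [0.88, 0.47, -0.05, -0.0, -0.0, -0.64], [0.85, 0.52, -0.05, -0.0, -0.0, -0.64], [0.82, 0.57, -0.05, -0.0, -0.0, -0.64], [0.79, 0.61, -0.05, -0.0, -0.0, -0.64], [0.75, 0.66, -0.05, -0.0, -0.0, -0.64], [0.72, 0.7, -0.05, -0.0, -0.0, -0.64], [0.68, 0.74, -0.05, -0.0, -0.0, -0.64], [0.63, 0.77, -0.05, -0.0, -0.0, -0.64]]
```

Request:
servo_tool([
  [[1,0.75,-0.67,-0.2,0,0,-0.64],[1,0.78,-0.62,-0.2,0,0,-0.64],[1,0.81,-0.58,-0.2,0,0,-0.64],[1,0.85,-0.53,-0.2,0,0,-0.64],[1,0.87,-0.48,-0.2,0,0,-0.64]],
])

```text
time_s: 2.32
ee_pos: [0.204, -0.4293, 0.2497]
tcp_rot: [3.033, 0.818, 0.0]
wrist_force: [0.6, -0.5, 0.3]
grip_width: 0.0938
finger_force: 0.0
```

Request:
servo_tool([
  [[1,0.9,-0.44,-0.2,0,0,-0.64],[1,0.92,-0.38,-0.2,0,0,-0.64],[1,0.94,-0.33,0,0,0,-0.64],[1,0.96,-0.28,0,0,0,-0.64],[1,0.97,-0.23,0,0,0,-0.64]],
])

```text
time_s: 2.73
ee_pos: [0.2739, -0.326, 0.2596]
tcp_rot: [2.89, 1.232, 0.0]
wrist_force: [0.2, 0.6, -0.1]
grip_width: 0.0937
finger_force: 0.0
```

Request:
servo_tool([
  [[1,0.98,-0.17,0,0,0,-0.64],[1,0.99,-0.12,0,0,0,-0.64],[1,1,-0.06,0,0,0,-0.64],[1,1,0,0,0,0,-0.64],[1,1,0.05,0,0,0,-0.64]],
])

```text
time_s: 3.15
ee_pos: [0.344, -0.2226, 0.2596]
tcp_rot: [2.69, 1.622, 0.0]
wrist_force: [0.2, -0.5, 0.9]
grip_width: 0.094
finger_force: 0.0
```

Request:
servo_tool([
  [[1,0.99,0.11,0,0,0,-0.64],[1,0.99,0.16,0,0,0,-0.64],[1,0.98,0.21,0,0,0,-0.64],[1,0.96,0.27,0,0,0,-0.64],[1,0.95,0.32,0,0,0,-0.64]],
])

```text
time_s: 3.57
ee_pos: [0.4138, -0.1188, 0.2596]
tcp_rot: [2.438, 1.981, 0.0]
wrist_force: [0.1, -0.0, -0.3]
grip_width: 0.094
finger_force: 0.0
```

Request:
servo_tool([
  [[1,0.93,0.37,0,0,0,-0.64],[1,0.9,0.42,0,0,0,-0.64],[1,0.88,0.47,0,0,0,-0.64],[1,0.85,0.52,0,0,0,-0.64],[1,0.82,0.57,0,0,0,-0.64]],
])

```text
time_s: 3.98
ee_pos: [0.4832, -0.0152, 0.2596]
tcp_rot: [2.139, 2.301, 0.0]
wrist_force: [0.5, -0.9, -0.1]
grip_width: 0.0939
finger_force: 0.0
```

Request:
servo_tool([
  [[1,0.79,0.61,0,0,0,-0.64],[1,0.75,0.66,0,0,0,-0.64],[1,0.72,0.7,0,0,0,-0.64],[1,0.68,0.74,0,0,0,-0.64],[1,0.63,0.77,0,0,0,-0.64]],
])

```text
time_s: 4.4
ee_pos: [0.5529, 0.0887, 0.2594]
tcp_rot: [1.798, 2.576, 0.0]
wrist_force: [-0.4, 0.1, -0.3]
grip_width: 0.094
finger_force: 0.0
```

Run:
```python
from h import *
np.set_printoptions(precision=4,suppress=True)
s=sense();print(s['ee_pos'],plan(np.array([.555,.086,.26]),tool(.342),1))
D={c:img(c,c+'1.png') for c in('wrist','scene')}
z=dict(gauge=0,grip=.134,pointer_tip=.104,tab_mark=.1,stud=0,crown_top=.076)
for c in D:
    for n in z:
        for r in models.spot_point(n,c)[:1]: print(c,n,np.round(r['location'],1),round(r['conf'],2),at_z(D[c],r['location'],z[n]))
a=cv2.imread('pics/wrist1.png');b=cv2.resize(cv2.imread('pics/scene1.png')[150:290,200:370],None,fx=2.86,fy=2.86,interpolation=cv2.INTER_CUBIC)
cv2.imwrite('pics/w1.png',cv2.resize(a,None,fx=1.25,fy=1.25));cv2.imwrite('pics/s1.png',b)
```

```text
[0.5529 0.0887 0.2594] [[-0.13  0.04 -0.02  0.    0.    0.12]]
wrist gauge [318.7 176.4] 0.86 [0.552 0.083 0.   ]
wrist pointer_tip [319.6 176.1] 0.48 [0.5458 0.1043 0.104 ]
wrist tab_mark [318.8 199.7] 0.65 [0.5541 0.0791 0.1   ]
wrist stud [313.5 282. ] 0.81 [ 0.601  -0.0738  0.    ]
wrist crown_top [313.3 314.3] 0.9 [ 0.6028 -0.075   0.076 ]
scene gauge [265.7 241.4] 0.82 [0.5615 0.079  0.    ]
scene grip [256.7 192. ] 0.95 [0.5413 0.0967 0.134 ]
scene pointer_tip [263.8 200.2] 0.62 [0.5571 0.0773 0.104 ]
```

View pics/w1.png

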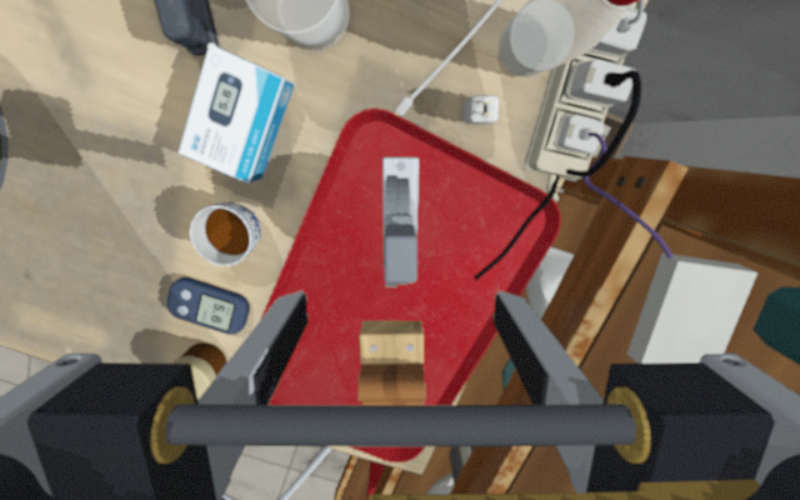

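The wrist view (1.25x) shows the foot vertical at columns 383–419, the grip top at about (401,260), and the crown at (392,382). The gauge is well aligned with the tool.

Run:
```python
from h import *
np.set_printoptions(precision=4,suppress=True)
s=sense();W=img('wrist');M=R.from_rotvec(s['tcp_rot']).as_matrix();print('tool yaw',np.arctan2(M[1,1],M[0,1]),W['cx'],W['cy'])
q=lambda u,v,z:at_z(W,(u/1.25-.1,v/1.25-.1),z)
print('grip top',q(401,260,.154),'foot far end',q(401,157,.014))
for a,b,z in (((383,157),(384,270),.014),((419,157),(418,270),.014),((361,322),(358,402),.05),((423,322),(426,402),.05)):
    A,B=q(*a,z),q(*b,z);d=A-B;print(np.arctan2(-d[0],d[1]))
m=(q(358,402,.055)+q(426,402,.055))/2
print('crown mid lateral',m, q(392,383,.076))
L=M.T@np.c_[m-s['ee_pos'],q(401,260,.154)-s['ee_pos']];print(L)
print(plan(np.array([.555,.086,.134]),tool(.342),6).tolist())
```

```text
tool yaw 0.34914967481623366 320.1207019395775 201.1677757782781
grip top [0.5526 0.0859 0.154 ] foot far end [0.5304 0.1472 0.014 ]
0.3456685311880705
0.3532279238995874
0.2849093182444878
0.4002712339269862
crown mid lateral [ 0.6107 -0.1024  0.055 ] [ 0.5979 -0.0652  0.076 ]
[[-0.1983 -0.0015]
 [-0.01   -0.0002]
 [ 0.2045  0.1055]]
[[-0.01, 0.01, 0.84, 0.0, 0.0, 0.01], [-0.01, 0.01, 0.84, 0.0, 0.0, 0.01], [-0.01, 0.01, 0.84, 0.0, 0.0, 0.01], [-0.01, 0.01, 0.84, 0.0, 0.0, 0.01], [-0.01, 0.01, 0.84, 0.0, 0.0, 0.01], [-0.01, 0.01, 0.84, 0.0, 0.0, 0.01]]
```

View pics/s1.png

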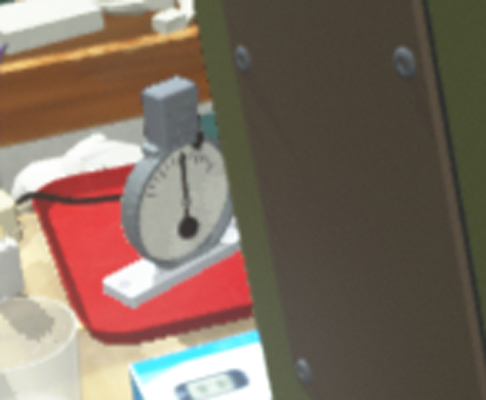

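The tab shows at crop (199,141), the tip at (183,153) and the bob at (187,228). I'll descend and estimate the tab angle from this picture.

Request:
servo_tool([
  [[1,-0.02,0,1,0,0,0],[1,-0.02,0,1,0,0,0],[1,-0.02,0,1,0,0,0],[0.3,0,0,1,0,0,0],[0,0,0,0.9,0,0,0]],
])

```text
time_s: 5.57
ee_pos: [0.5525, 0.086, 0.1355]
tcp_rot: [-1.801, -2.573, 0.0]
wrist_force: [-0.3, 0.2, -0.2]
grip_width: 0.0843
finger_force: 0.0
```

```bash
cat >> h.py <<'E'
def proj(d,P):
    K=np.array([[d['fx'],0,d['cx']],[0,d['fy'],d['cy']],[0,0,1]],float);M=rot(d).T
    return cv2.projectPoints(np.array(P,float).reshape(-1,3),cv2.Rodrigues(M)[0],-M@np.array(d['xyz']),K,np.array([d['k1'],0,0,0,0.]))[0][:,0]
def dial(O,psi,roll,th,r,x=-.012):
    G=R.from_euler('z',psi)*R.from_euler('x',roll)
    return np.array(O)+G.apply(np.array([x,0,.062])+r*np.array([0,-np.sin(th),np.cos(th)]))
E
python3 - <<'E'
from h import *
np.set_printoptions(precision=2,suppress=True)
print(sense()['ee_pos'])
S=img('scene');c=lambda p:(p-[200,150]+.5)*2.86-.5
O=[.5538,.0858,0]
print('pivot',c(proj(S,dial(O,.349,0,0,0))),'tip',c(proj(S,dial(O,.349,0,0,.042))),'griptop',c(proj(S,[.5538,.0858,.154])))
for r in(.042,.046,.05):
  for t in(.15,.2,.25,.3,.35,.4): print(r,t,c(proj(S,dial(O,.349,0,t,r))))
E
```

```text
[0.55 0.09 0.14]
pivot [[189.17 203.8 ]] tip [[185.16 153.38]] griptop [[169.02  86.28]]
0.042 0.15 [[191.63 151.04]]
0.042 0.2 [[193.76 150.53]]
0.042 0.25 [[195.88 150.16]]
0.042 0.3 [[197.97 149.92]]
0.042 0.35 [[200.03 149.83]]
0.042 0.4 [[202.06 149.86]]
0.046 0.15 [[191.86 145.93]]
0.046 0.2 [[194.2  145.38]]
0.046 0.25 [[196.52 144.98]]
0.046 0.3 [[198.82 144.73]]
0.046 0.35 [[201.08 144.64]]
0.046 0.4 [[203.29 144.69]]
0.05 0.15 [[192.1 140.8]]
0.05 0.2 [[194.65 140.21]]
0.05 0.25 [[197.17 139.79]]
0.05 0.3 [[199.67 139.53]]
0.05 0.35 [[202.12 139.44]]
0.05 0.4 [[204.53 139.51]]
```

Request:
servo_tool([
  [[-0.6,0,0,0.04,0,0,0],[-0.6,0,0,0,0,0,0],[-0.8,0,0,0,0,0,0],[-1,0,0,0,0,0,0],[-1,0,0,0,0,0,0]],
], newtons=40)

```text
time_s: 6.03
ee_pos: [0.5532, 0.0861, 0.1371]
tcp_rot: [1.801, 2.573, 0.002]
wrist_force: [1.1, 0.2, 0.5]
grip_width: 0.0467
finger_force: 0.0
```

Request:
servo_tool([
  [[-1,0,0,0,0,0,0],[-1,0,0,0,0,0,0],[-1,0,0,0,0,0,0]],
], newtons=40)

```text
time_s: 6.28
ee_pos: [0.5529, 0.0861, 0.1362]
tcp_rot: [1.801, 2.574, 0.0]
wrist_force: [0.3, 0.5, -0.4]
grip_width: 0.027
finger_force: 0.0
```

Run:
```python
from h import *
x=cv2.imread('pics/scene1.png')[190:235,240:285]
cv2.imwrite('pics/z1.png',cv2.resize(x,None,fx=13,fy=13,interpolation=cv2.INTER_CUBIC))
```

```text
(no output)
```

View pics/z1.png

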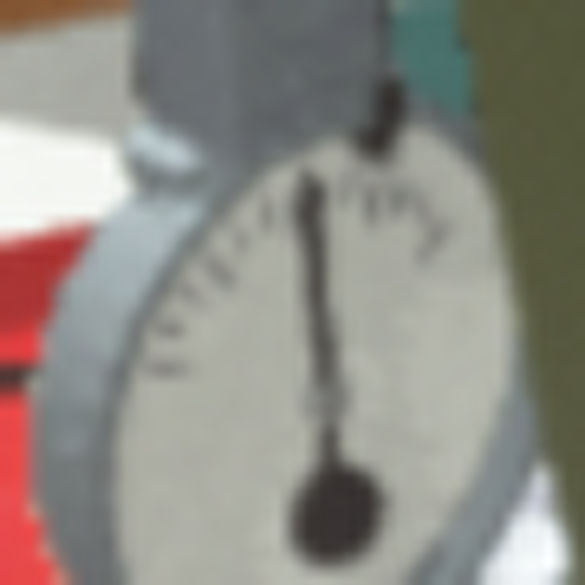

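The zoom (13x, origin (240,190)) shows the tip at (308,177), the pivot at (328,395), and the tab running from its inner end at (375,148) to its outer end at (393,85).

Request:
servo_tool([
  [[-1,0,0,0,0,0,0],[-1,0,0,0,0,0,0],[-1,0,0,0,0,0,0]],
])

```text
time_s: 6.53
ee_pos: [0.5528, 0.0861, 0.136]
tcp_rot: [1.801, 2.574, 0.0]
wrist_force: [-0.1, 0.4, 1.7]
grip_width: 0.0239
finger_force: 40.0
```

Run:
```python
from h import *
np.set_printoptions(precision=1,suppress=True)
S=img('scene');c=lambda p:((p-[240,190]+.5)*13-.5)[0]
O=[.5538,.0858,0]
pv=c(proj(S,dial(O,.349,0,0,0)));tp=c(proj(S,dial(O,.349,0,0,.042)));print(pv,tp)
for t in(.2,.25,.3,.35,.4): print(t,[c(proj(S,dial(O,.349,0,t,r)))-tp for r in(.042,.047,.052)])
print('obs',np.array([375,148])-[308,177],np.array([393,85])-[308,177], np.array([328,395])-[308,177],pv-tp)
print(sense())
```

```text
[341.6 408.1] [323.4 178.9]
0.2 [array([ 39.1, -12.9]), array([ 41.6, -42.2]), array([ 44.2, -71.6])]
0.25 [array([ 48.7, -14.6]), array([ 52.4, -44.1]), array([ 56.1, -73.6])]
0.3 [array([ 58.2, -15.7]), array([ 63. , -45.2]), array([ 67.9, -74.8])]
0.35 [array([ 67.6, -16.1]), array([ 73.5, -45.6]), array([ 79.5, -75.2])]
0.4 [array([ 76.8, -16. ]), array([ 83.8, -45.4]), array([ 90.9, -74.8])]
obs [ 67 -29] [ 85 -92] [ 20 218] [ 18.2 229.2]
{'time_s': 6.5833, 'joints': array([ 0.1,  0.4,  1.6, -0. ,  1.1, -0.3]), 'joint_velocities': array([-0., -0.,  0., -0., -0., -0.]), 'tau': array([ -0.1, -55.6, -32. ,   0.1,  -0.1,  -0. ]), 'ee_pos': array([0.6, 0.1, 0.1]), 'tcp_rot': array([1.8, 2.6, 0. ]), 'wrist_force': array([-0.4,  0.6,  2.1]), 'moment': array([-0.1, -0. , -0.1]), 'finger_force': 39.99031841754913, 'grip_width': 0.02377908651832203}
```

Request:
servo_tool([
  [[-1,0,0,-0.3,0,0,0],[-1,0,0,-0.8,0,0,0],[-1,0,0,-0.8,0,0,0],[-1,0,0,-0.8,0,0,0],[-1,0,0,-0.8,0,0,0]],
])

```text
time_s: 7.0
ee_pos: [0.5525, 0.086, 0.2245]
tcp_rot: [-1.801, -2.573, 0.001]
wrist_force: [0.0, 0.6, -3.3]
grip_width: 0.0236
finger_force: 40.0
```

Request:
servo_tool([
  [[-1,-0.4,0,-0.7,0,0,0],[-1,-0.8,0,-0.2,0,0,0],[-1,-0.8,-0.1,0,0,0,0],[-1,-0.4,-0.1,0,0,0,0],[-1,0,0,0,0,0,0]],
])

```text
time_s: 7.42
ee_pos: [0.5685, 0.0263, 0.2456]
tcp_rot: [-1.804, -2.571, 0.001]
wrist_force: [0.3, -0.0, -3.2]
grip_width: 0.0236
finger_force: 40.0
```

Run:
```python
from h import *
np.set_printoptions(precision=4,suppress=True)
s=sense();print(s['ee_pos'],s['wrist_force'],s['grip_width'])
D={c:img(c,c+'2.png') for c in('wrist','scene','top')}
for c in D:
    for n,z in dict(stud=0,crown_top=.076).items():
        for r in models.spot_point(n,c)[:1]: print(c,n,np.round(r['location'],1),round(r['conf'],2),at_z(D[c],r['location'],z))
a=cv2.imread('pics/wrist2.png')[150:400,170:470];b=cv2.imread('pics/scene2.png')[120:260,210:370];t=cv2.imread('pics/top2.png')[90:190,250:400]
r=lambda i:cv2.resize(i,(400,int(i.shape[0]*400/i.shape[1])),interpolation=cv2.INTER_CUBIC)
a,b,t=map(r,(a,b,t)); o=np.zeros((600,800,3),np.uint8);o[:a.shape[0],:400]=a;o[:b.shape[0],400:]=b[:600];h=min(600-a.shape[0],t.shape[0]);o[a.shape[0]:a.shape[0]+h,:400]=t[:h]
cv2.imwrite('pics/c2.png',o)
```

```text
[0.5685 0.0263 0.2456] [ 0.2791 -0.0211 -3.154 ] 0.023562377479863523
top stud [344.  141.2] 0.8 [ 0.6091 -0.069   0.    ]
top crown_top [349.5 138.2] 0.75 [ 0.601  -0.0772  0.076 ]
```

View pics/c2.png

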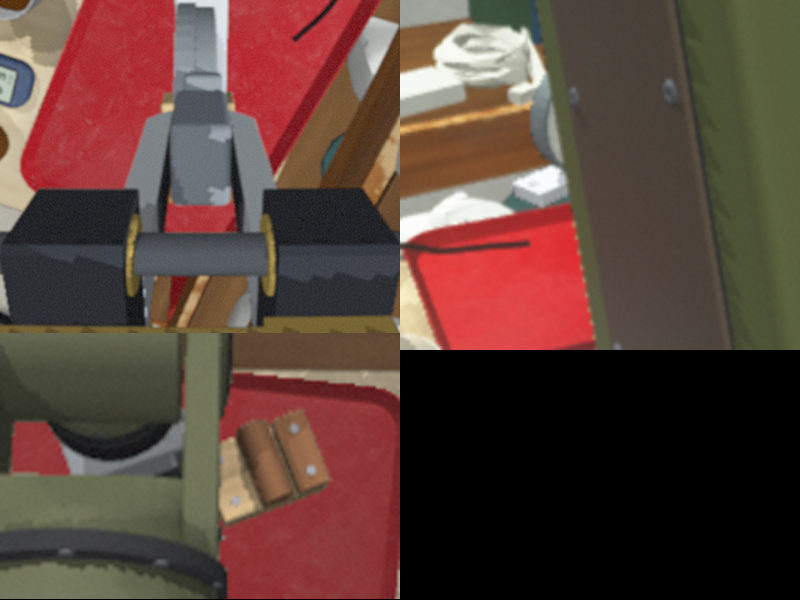

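The dial is hidden from the scene camera here. The top view shows the crown clear of the arm, centred at about pixel (349.5,138). Next I move over the crown.

Request:
servo_tool([
  [[-1,-0.5,0,0,0,0,0],[-1,-0.9,-0.05,0,0,0,0],[-1,-1,-0.05,0,0,0,0],[-1,-1,-0.05,0,0,0,0],[-1,-0.6,0,0,0,0,0]],
])

```text
time_s: 8.28
ee_pos: [0.5998, -0.0699, 0.2458]
tcp_rot: [1.803, 2.573, -0.001]
wrist_force: [-0.7, -0.2, -3.8]
grip_width: 0.0236
finger_force: 40.0
```

Request:
servo_tool([
  [[-1,-0.29,0,0.3,0,0,0],[-1,0,0,0.4,0,0,0],[-1,0,0,0.3,0,0,0],[-1,0,0,0,0,0,0]],
])

```text
time_s: 8.62
ee_pos: [0.6009, -0.0729, 0.2183]
tcp_rot: [-1.798, -2.572, 0.002]
wrist_force: [-0.9, 0.0, -3.5]
grip_width: 0.024
finger_force: 40.0
```

Run:
```python
from h import *
np.set_printoptions(precision=4,suppress=True)
s=sense();print(s['ee_pos'],s['wrist_force'],s['moment'])
D={c:img(c,c+'3.png') for c in('wrist','scene','top')}
for c in D:
    for n,z in dict(stud=0,crown_top=.076,pointer_tip=.19,tab_mark=.19,gauge=.08).items():
        for r in models.spot_point(n,c)[:1]: print(c,n,np.round(r['location'],1),round(r['conf'],2),at_z(D[c],r['location'],z))
a=cv2.imread('pics/wrist3.png')[100:350,170:470];b=cv2.imread('pics/scene3.png')[120:260,230:390];t=cv2.imread('pics/top3.png')[90:190,290:440]
r=lambda i:cv2.resize(i,(400,int(i.shape[0]*400/i.shape[1])),interpolation=cv2.INTER_CUBIC)
a,b,t=map(r,(a,b,t)); o=np.zeros((600,800,3),np.uint8);o[:a.shape[0],:400]=a;o[:b.shape[0],400:]=b[:600];h=min(600-a.shape[0],t.shape[0]);o[a.shape[0]:a.shape[0]+h,:400]=t[:h]
cv2.imwrite('pics/c3.png',o)
```

```text
[ 0.6009 -0.0729  0.2183] [-0.9201  0.0477 -3.4554] [-0.0389 -0.0667 -0.0416]
wrist gauge [319.  195.3] 0.56 [ 0.5983 -0.0722  0.08  ]
```

View pics/c3.png

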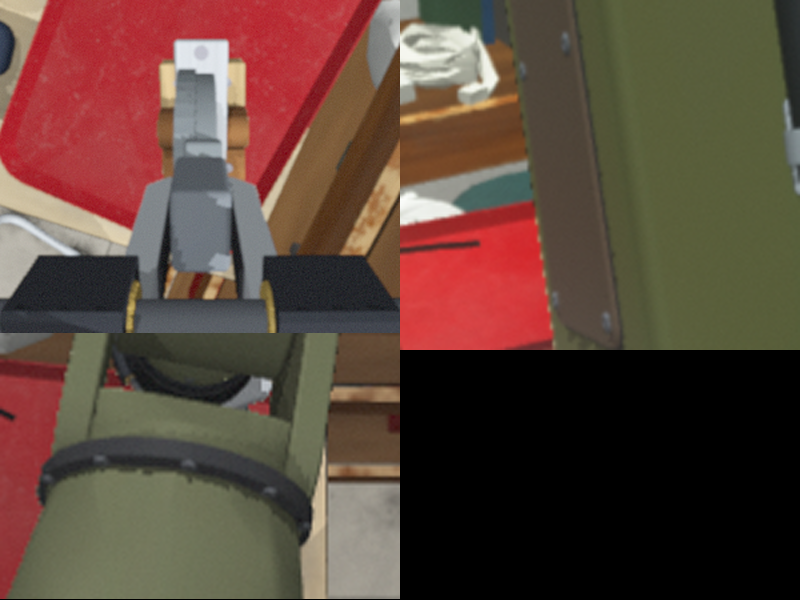

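The wrist view shows the foot over the crown, at crop rows 108–150. The scene camera is fully blocked by the arm, so the tab angle must come from the earlier pictures; I'll refine it from those.

Run:
```python
from h import *
T=img('top');S=img('scene');O=[.5535,.0858,0]
o=[]
for f,D,(x,y) in(('top0',T,(262,146)),('scene0',S,(246,188)),):
    x1=cv2.imread(f'pics/{f}.png')[y:y+28,x:x+40];k=10
    z=cv2.resize(x1,None,fx=k,fy=k,interpolation=cv2.INTER_CUBIC);a=z.copy()
    c=lambda p:((p-[x,y]+.5)*k-.5)[0].astype(int)
    tp=c(proj(D,dial(O,.349,0,0,.042)));print(f,'tip',tp,'pivot',c(proj(D,dial(O,.349,0,0,0))))
    for t in(0,.2,.3,.4):
        p=c(proj(D,dial(O,.349,0,t,.042)));q=c(proj(D,dial(O,.349,0,t,.052)));print(t,p-tp,q-tp);cv2.line(a,tuple(map(int,p)),tuple(map(int,q)),(0,int(255*t*2.5),255),1)
    o.append(np.hstack([z,a]))
cv2.imwrite('pics/tt.png',np.vstack(o))
```

```text
top0 tip [168 161] pivot [189 187]
0 [0 0] [-6 -7]
0.2 [ 36 -12] [ 40 -22]
0.3 [ 54 -18] [ 62 -29]
0.4 [ 71 -23] [ 84 -35]
scene0 tip [189 158] pivot [203 334]
0 [0 0] [ -4 -43]
0.2 [ 30 -10] [ 34 -56]
0.3 [ 44 -12] [ 52 -58]
0.4 [ 59 -13] [ 70 -58]
```

View pics/tt.png

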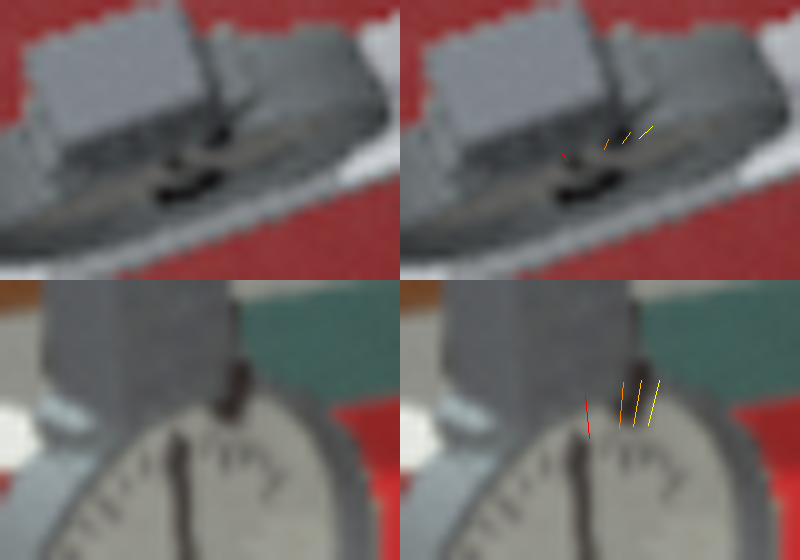

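The tab's depth relative to the pointer makes the angle ambiguous (0.26–0.35). There is time, so I'll hold the gauge face-on to the scene camera, clear of the arm, and measure it there.

Run:
```python
from h import *
s=sense();print(s['time_s'],s['ee_pos'],s['tcp_rot'])
print(plan(np.array([.48,.16,.30]),tool(-.27),15).tolist())
```

```text
9.6167 [ 0.60184767 -0.07409475  0.22095395] [ 1.80136211e+00  2.57382574e+00 -5.79610599e-06]
[[0.7, -0.09, -0.21, 0.0, 0.0, 0.47], [0.69, -0.12, -0.21, 0.0, 0.0, 0.47], [0.69, -0.15, -0.21, 0.0, 0.0, 0.47], [0.68, -0.18, -0.21, 0.0, 0.0, 0.47], [0.67, -0.21, -0.21, 0.0, 0.0, 0.47], [0.66, -0.23, -0.21, 0.0, 0.0, 0.47], [0.65, -0.26, -0.21, 0.0, 0.0, 0.47], [0.64, -0.29, -0.21, 0.0, 0.0, 0.47], [0.63, -0.31, -0.21, 0.0, 0.0, 0.47], [0.62, -0.34, -0.21, 0.0, 0.0, 0.47], [0.6, -0.36, -0.21, 0.0, 0.0, 0.47], [0.59, -0.39, -0.21, 0.0, 0.0, 0.47], [0.57, -0.41, -0.21, 0.0, 0.0, 0.47], [0.55, -0.44, -0.21, 0.0, 0.0, 0.47], [0.53, -0.46, -0.21, 0.0, 0.0, 0.47]]
```

Request:
servo_tool([
  [[-1,0.7,-0.1,-0.4,0,0,0.47],[-1,0.7,-0.12,-0.3,0,0,0.47],[-1,0.7,-0.15,-0.2,0,0,0.47],[-1,0.7,-0.18,-0.2,0,0,0.47],[-1,0.7,-0.2,-0.2,0,0,0.47]],
])

```text
time_s: 10.03
ee_pos: [0.5602, 0.0062, 0.2538]
tcp_rot: [2.058, 2.374, 0.0]
wrist_force: [0.2, 0.5, -3.0]
grip_width: 0.0239
finger_force: 40.0
```

Request:
servo_tool([
  [[-1,0.66,-0.23,-0.2,0,0,0.47],[-1,0.65,-0.26,-0.2,0,0,0.47],[-1,0.64,-0.29,-0.2,0,0,0.47],[-1,0.63,-0.31,-0.2,0,0,0.47],[-1,0.6,-0.34,-0.2,0,0,0.47]],
])

```text
time_s: 10.45
ee_pos: [0.5194, 0.0835, 0.2788]
tcp_rot: [2.29, 2.151, 0.0]
wrist_force: [0.9, -1.0, -3.9]
grip_width: 0.0239
finger_force: 40.0
```

Request:
servo_tool([
  [[-1,0.6,-0.36,-0.2,0,0,0.47],[-1,0.6,-0.39,-0.2,0,0,0.47],[-1,0.57,-0.41,-0.2,0,0,0.47],[-1,0.5,-0.4,-0.2,0,0,0.47],[-1,0.4,-0.3,0,0,0,0.47]],
])

```text
time_s: 10.87
ee_pos: [0.4825, 0.1563, 0.2996]
tcp_rot: [2.497, 1.905, 0.003]
wrist_force: [-0.2, -0.3, -2.2]
grip_width: 0.024
finger_force: 40.0
```

Request:
servo_tool([
  [[-1,0,0,0,0,0,0],[-1,0,0,0,0,0,0],[-1,0,0,0,0,0,0],[-1,0,0,0,0,0,0],[-1,0,0,0,0,0,0]],
])

```text
time_s: 11.28
ee_pos: [0.4831, 0.1547, 0.2983]
tcp_rot: [-2.496, -1.907, 0.0]
wrist_force: [0.6, -0.2, -3.2]
grip_width: 0.0237
finger_force: 40.0
```

Run:
```python
from h import *
np.set_printoptions(precision=1,suppress=True)
for i in range(3): S=img('scene')
s=sense();print(s['time_s'],s['ee_pos'].round(4),s['joints'])
M=R.from_rotvec(s['tcp_rot']).as_matrix();psi=np.arctan2(M[1,1],M[0,1]);O=s['ee_pos']+M[:,2]*.136
# average frames
F=np.mean([img('scene')['frame'].astype(float) for _ in range(8)],0)
u,v=proj(S,dial(O,psi,0,0,.03))[0];x,y=int(u)-25,int(v)-25;print(u,v,psi)
for n in('pointer_tip','tab_mark'): print(n,models.spot_point(n,'scene')[:1])
k=12;z=cv2.resize(cv2.cvtColor(F.clip(0,255).astype(np.uint8),cv2.COLOR_RGB2BGR)[y:y+50,x:x+50],None,fx=k,fy=k,interpolation=cv2.INTER_CUBIC)
cv2.imwrite('pics/f.png',z);np.save('F.npy',F);print('crop',x,y)
c=lambda p:((p-[x,y]+.5)*k-.5)[0]
print('pivot',c(proj(S,dial(O,psi,0,0,0))))
for t in(0,.2,.25,.3,.35,.4): print(t,c(proj(S,dial(O,psi,0,t,.042))),c(proj(S,dial(O,psi,0,t,.05))))
```

```text
11.4333 [0.5 0.2 0.3] [ 0.2  0.2  1.5 -0.   1.5  0.5]
231.97633009694087 150.74887798454702 -0.26601739347946346
pointer_tip [{'location': [230.4, 140.5], 'conf': 0.51}]
tab_mark [{'location': [236.5, 142.8], 'conf': 0.48}]
crop 206 125
pivot [338.9 510.1]
0 [308.3 234.2] [302.3 180.1]
0.2 [368.4 234.9] [374.1 181. ]
0.25 [383.2 236.8] [391.9 183.4]
0.3 [398.  239.4] [409.5 186.6]
0.35 [412.5 242.7] [426.9 190.6]
0.4 [426.9 246.7] [444.  195.4]
```

View pics/f.png

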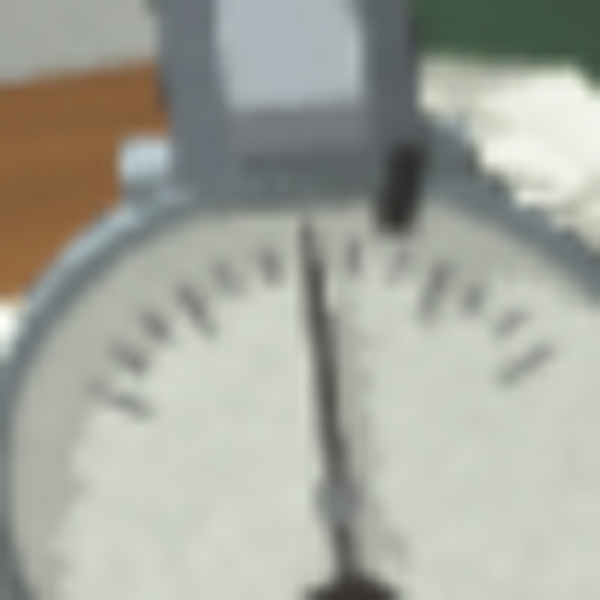

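The averaged face-on crop shows the tip at (306,222), the pivot at (336,497), and the tab from (396,228) to (406,150). That puts the tab at about 0.30 rad with the pointer at 0. Now a cross-check of the crown's position from the earlier wrist picture, then the plan back.

Run:
```python
from h import *
np.set_printoptions(precision=4,suppress=True)
s=sense();W=img('wrist');M0=R.from_rotvec(s['tcp_rot']).as_matrix()
M1=R.from_rotvec([1.80136,2.57383,0]).as_matrix();p1=np.array([.6015,-.0737,.2205])  # pose at wrist3
A=M1@M0.T
W=dict(W);W['xyz']=p1+A@(np.array(W['xyz'])-s['ee_pos']);W['rotation']=A@rot(W)
cr=np.array([.602,-.0765,0]);psi=.346;G=R.from_euler('z',psi)
f=cv2.imread('pics/wrist3.png')
for v in range(140,240,3): print(v,f[v,294],f[v,346],(G.inv().apply(at_z(W,(294,v),.038)-cr)[1]*1e3).round(1),end=' | ')
print()
for n,P in dict(top=[0,0,.076],wallbase=[0,.014,.038],shL=[0,.05,.038],groove=[0,-.014,.052],shR=[0,-.05,.052],xm=[-.035,0,.076],xp=[.035,0,.076]).items(): print(n,proj(W,cr+G.apply(P)))
print(s['time_s'],plan(np.array([.6018,-.0758,.236]),tool(.346),15).tolist())
```

```text
140 [ 53  46 179] [ 62  55 183] 53.6 | 143 [ 58  57 177] [ 72  83 170] 50.4 | 146 [ 83 115 130] [ 95 133 151] 47.2 | 149 [155 201 224] [150 196 218] 43.9 | 152 [162 209 232] [149 195 219] 40.6 | 155 [163 209 231] [148 194 219] 37.3 | 158 [163 209 232] [148 194 218] 34.0 | 161 [159 208 229] [147 194 217] 30.7 | 164 [160 204 227] [143 189 212] 27.4 | 167 [155 201 224] [137 182 205] 24.0 | 170 [154 202 223] [135 178 201] 20.6 | 173 [134 178 199] [132 176 199] 17.2 | 176 [103 142 163] [128 167 193] 13.8 | 179 [100 136 158] [ 63  92 112] 10.4 | 182 [39 61 89] [36 58 83] 6.9 | 185 [ 41  67 100] [40 64 98] 3.4 | 188 [ 52  81 116] [ 59  93 128] -0.1 | 191 [ 55  87 125] [ 72 112 156] -3.6 | 194 [ 56  92 131] [ 74 121 168] -7.1 | 197 [ 63  99 136] [ 85 130 178] -10.7 | 200 [ 63  98 137] [ 85 132 182] -14.2 | 203 [ 56  92 128] [ 85 133 182] -17.8 | 206 [ 53  83 120] [ 79 120 165] -21.4 | 209 [44 68 95] [ 62  94 136] -25.1 | 212 [44 61 87] [ 59  89 127] -28.7 | 215 [ 47  75 105] [ 72 112 158] -32.4 | 218 [ 51  83 116] [ 78 121 169] -36.1 | 221 [ 63  96 135] [ 71 112 160] -39.8 | 224 [ 55  90 129
[... 287 characters left out ...]
[320.5215 143.4637]]
groove [[320.3165 203.4333]]
shR [[320.2044 233.7529]]
xm [[285.9396 196.9856]]
xp [[354.7959 197.2156]]
11.9333 [[-0.51, 0.47, 0.17, 0.0, 0.0, -0.47], [-0.53, 0.45, 0.17, 0.0, 0.0, -0.47], [-0.55, 0.42, 0.17, 0.0, 0.0, -0.47], [-0.56, 0.4, 0.17, 0.0, 0.0, -0.47], [-0.58, 0.38, 0.17, 0.0, 0.0, -0.47], [-0.6, 0.35, 0.17, 0.0, 0.0, -0.47], [-0.61, 0.33, 0.17, 0.0, 0.0, -0.47], [-0.62, 0.3, 0.17, 0.0, 0.0, -0.47], [-0.63, 0.28, 0.17, 0.0, 0.0, -0.47], [-0.65, 0.25, 0.17, 0.0, 0.0, -0.47], [-0.65, 0.23, 0.17, 0.0, 0.0, -0.47], [-0.66, 0.2, 0.17, 0.0, 0.0, -0.47], [-0.67, 0.17, 0.17, 0.0, 0.0, -0.47], [-0.68, 0.14, 0.17, 0.0, 0.0, -0.47], [-0.68, 0.12, 0.17, 0.0, 0.0, -0.47]]
```

Request:
servo_tool([
  [[-1,-0.51,0.47,0,0,0,-0.47],[-1,-0.53,0.45,0,0,0,-0.47],[-1,-0.55,0.42,0,0,0,-0.47],[-1,-0.56,0.4,0.2,0,0,-0.47],[-1,-0.58,0.38,0.2,0,0,-0.47]],
])

```text
time_s: 12.4
ee_pos: [0.523, 0.0776, 0.2885]
tcp_rot: [2.285, 2.155, 0.001]
wrist_force: [0.5, -0.1, -3.5]
grip_width: 0.0238
finger_force: 40.0
```

Request:
servo_tool([
  [[-1,-0.6,0.35,0.2,0,0,-0.47],[-1,-0.61,0.33,0.2,0,0,-0.47],[-1,-0.62,0.3,0.2,0,0,-0.47],[-1,-0.63,0.28,0.2,0,0,-0.47],[-1,-0.65,0.25,0.2,0,0,-0.47]],
])

```text
time_s: 12.82
ee_pos: [0.5624, 0.0006, 0.2631]
tcp_rot: [-2.053, -2.378, 0.0]
wrist_force: [0.8, 0.1, -4.0]
grip_width: 0.0235
finger_force: 40.0
```

Request:
servo_tool([
  [[-1,-0.65,0.23,0.2,0,0,-0.47],[-1,-0.66,0.2,0.2,0,0,-0.47],[-1,-0.67,0.17,0.2,0,0,-0.47],[-1,-0.68,0.14,0.2,0,0,-0.47],[-1,-0.68,0.12,0.2,0,0,-0.47]],
])

```text
time_s: 13.23
ee_pos: [0.6022, -0.0762, 0.2381]
tcp_rot: [-1.799, -2.576, 0.0]
wrist_force: [-0.5, -0.7, -2.5]
grip_width: 0.0236
finger_force: 40.0
```

Request:
servo_tool([
  [[-1,0,0,0,0,0,0],[-1,0,0,0,0,0,0],[-1,0,0,0,0,0,0],[-1,0,0,0,0,0,0]],
])

```text
time_s: 13.57
ee_pos: [0.6017, -0.0747, 0.2389]
tcp_rot: [1.801, 2.574, 0.0]
wrist_force: [-0.5, -0.3, -2.6]
grip_width: 0.024
finger_force: 40.0
```

Run:
```python
from h import *
s=sense();print(s['time_s'],s['ee_pos'],s['wrist_force'],s['moment']);print(plan(np.array([.6036,-.0764,.214]),tool(.346),1))
```

```text
13.5667 [ 0.60173956 -0.07466688  0.23886021] [-0.46159301 -0.27144802 -2.61807496] [-0.02651432 -0.11508798 -0.02244363]
[[-0.09  0.05  0.99  0.01  0.    0.04]]
```

Request:
servo_tool([
  [[-1,-0.09,0.05,0.3,0,0,0.04],[-1,0,0,0.3,0,0,0],[-1,0,0,0.2,0,0,0],[-1,0,0,0.1,0,0,0],[-1,0,0,0,0,0,0]],
])

```text
time_s: 13.98
ee_pos: [0.6035, -0.0769, 0.2149]
tcp_rot: [-1.805, -2.57, 0.001]
wrist_force: [0.0, -0.9, -3.2]
grip_width: 0.0236
finger_force: 40.0
```

Request:
servo_tool([
  [[-1,0,0,0.04,0,0,0],[-1,0,0,0.04,0,0,0],[-1,0,0,0,0,0,0]],
])

```text
time_s: 14.23
ee_pos: [0.6038, -0.0771, 0.214]
tcp_rot: [1.806, 2.57, 0.0]
wrist_force: [-0.7, -0.0, -3.4]
grip_width: 0.024
finger_force: 40.0
```

Request:
servo_tool([
  [[-1,0,0,0.04,0,0,0],[-1,0,0,0,0,0,0]],
])

```text
time_s: 14.4
ee_pos: [0.6038, -0.077, 0.2129]
tcp_rot: [1.806, 2.571, 0.0]
wrist_force: [-0.6, 0.2, -4.0]
grip_width: 0.0238
finger_force: 40.0
```

Request:
servo_tool([
  [[-1,0.02,0,0.04,0,0,0],[-1,0,0,0,0,0,0]],
])

```text
time_s: 14.57
ee_pos: [0.6037, -0.0766, 0.2121]
tcp_rot: [1.806, 2.57, 0.0]
wrist_force: [-0.5, -0.2, -3.2]
grip_width: 0.0239
finger_force: 40.0
```

Request:
servo_tool([
  [[-1,0,0,0.03,0,0,0],[-1,0,0,0,0,0,0]],
])

```text
time_s: 14.73
ee_pos: [0.6037, -0.0766, 0.212]
tcp_rot: [1.805, 2.57, 0.0]
wrist_force: [-2.2, -0.2, 3.9]
grip_width: 0.0233
finger_force: 40.0
```

Request:
servo_tool([
  [[-1,0,0,0.03,0,0,0],[-1,0,0,0,0,0,0]],
])

```text
time_s: 14.9
ee_pos: [0.6038, -0.0766, 0.2119]
tcp_rot: [1.805, 2.57, 0.001]
wrist_force: [-3.1, 0.2, 9.1]
grip_width: 0.0238
finger_force: 40.0
```

Request:
servo_tool([
  [[-1,0,0,0,0,0,0],[-1,0,0,0,0,0,0],[-1,0,0,0,0,0,0],[-1,0,0,0,0,0,0],[-1,0,0,0,0,0,0]],
])

```text
time_s: 15.32
ee_pos: [0.6038, -0.0767, 0.2119]
tcp_rot: [1.805, 2.569, 0.001]
wrist_force: [-2.0, 0.5, 9.3]
grip_width: 0.0238
finger_force: 40.0
```

Request:
servo_tool([
  [[-1,0,0,0,0,0,0],[-1,0,0,0,0,0,0],[-1,0,0,0,0,0,0],[-1,0,0,0,0,0,0],[-1,0,0,0,0,0,0]],
])

```text
time_s: 15.73
ee_pos: [0.6038, -0.0767, 0.2119]
tcp_rot: [1.805, 2.569, 0.001]
wrist_force: [-3.7, 0.2, 11.2]
grip_width: 0.0237
finger_force: 40.0
```

Run:
```python
from h import *
np.set_printoptions(precision=4,suppress=True)
s=sense();M=R.from_rotvec(s['tcp_rot']).as_matrix();print(s['time_s'],s['ee_pos'],M.T@s['wrist_force'],M.T@s['moment'])
psi=np.arctan2(M[1,1],M[0,1]);print(psi)
# rolling moves: per-step in tool frame
C=s['ee_pos']-np.array([0,0,.15]);r=.014;L=.136
def pose(t):
    n=np.array([0,np.sin(t),np.cos(t)]);tt=np.array([0,np.cos(t),-np.sin(t)])
    return C+R.from_euler('z',psi).apply((r+L)*n-r*t*tt),R.from_matrix(tool(psi,-t))
N=10;th=.30
for i in range(N):
    p0,r0=pose(th*i/N);p1,r1=pose(th*(i+1)/N)
    print(np.round(np.r_[r0.inv().apply(p1-p0)/.025,np.degrees((r0.inv()*r1).as_rotvec())/5],3).tolist())
```

```text
15.7333 [ 0.6038 -0.0767  0.2119] [  1.4733  -3.3787 -11.1951] [ 0.9619  0.4307 -0.0048]
0.34602351694227207
[0.163, 0.0, 0.002, 0.0, -0.344, 0.0]
[0.163, -0.0, 0.002, -0.0, -0.344, -0.0]
[0.163, 0.0, 0.001, -0.0, -0.344, 0.0]
[0.163, -0.0, 0.001, 0.0, -0.344, -0.0]
[0.163, -0.0, 0.0, -0.0, -0.344, 0.0]
[0.163, -0.0, -0.0, 0.0, -0.344, 0.0]
[0.163, 0.0, -0.001, 0.0, -0.344, 0.0]
[0.163, -0.0, -0.001, 0.0, -0.344, 0.0]
[0.163, 0.0, -0.002, 0.0, -0.344, -0.0]
[0.163, 0.0, -0.002, -0.0, -0.344, 0.0]
```

Contact is centred and gentle (about 14 N). Now I rock it to 0.30 rad by rolling.

Request:
servo_tool([
  [[-1,0.08,0,0,0,-0.17,0],[-1,0.163,0,0,0,-0.344,0],[-1,0.163,0,0,0,-0.344,0],[-1,0.163,0,0,0,-0.344,0],[-1,0.163,0,0,0,-0.344,0]],
], newtons=55)

```text
time_s: 16.15
ee_pos: [0.5975, -0.0592, 0.2106]
tcp_rot: [1.74, 2.476, -0.118]
wrist_force: [-3.6, 0.5, 5.8]
grip_width: 0.024
finger_force: 55.0
```

Request:
servo_tool([
  [[-1,0.163,0,0,0,-0.344,0],[-1,0.163,0,0,0,-0.344,0],[-1,0.163,0,0,0,-0.344,0],[-1,0.163,0,0,0,-0.344,0],[-1,0,0,0,0,0,0]],
])

```text
time_s: 16.57
ee_pos: [0.5919, -0.0436, 0.2075]
tcp_rot: [1.678, 2.392, -0.217]
wrist_force: [-2.7, -2.1, 5.0]
grip_width: 0.0238
finger_force: 55.0
```

Request:
servo_tool([
  [[-1,0.163,0,0,0,-0.344,0],[-1,0.08,0,0,0,-0.17,0],[-1,0,0,0,0,0,0],[-1,0,0,0,0,0,0],[-1,0,0,0,0,0,0]],
])

```text
time_s: 16.98
ee_pos: [0.5901, -0.0387, 0.2061]
tcp_rot: [1.658, 2.36, -0.25]
wrist_force: [-4.2, 1.3, 7.3]
grip_width: 0.0237
finger_force: 55.0
```

Run:
```python
from h import *
np.set_printoptions(precision=4,suppress=True)
s=sense();M=R.from_rotvec(s['tcp_rot']).as_matrix();print(s['time_s'],s['ee_pos'],s['wrist_force'],M.T@s['wrist_force'],M.T@s['moment'])
print('roll',np.arcsin(M[2,0]),'pitch',np.arcsin(M[2,1]))
W=img('wrist','wrist4.png');S=img('scene');
for c in('scene','wrist','top'):
    for n in('pointer_tip','tab_mark','gauge'): print(c,n,[(r['location'],r['conf']) for r in models.spot_point(n,c)[:1]])
# foot in wrist image: compare with first hold (wrist3): same tool->gauge => same pixels
a=cv2.imread('pics/wrist3.png');b=cv2.imread('pics/wrist4.png')
p=cv2.phaseCorrelate(*[np.float32(cv2.cvtColor(i,cv2.COLOR_BGR2GRAY)[175:300,298:345]) for i in(a,b)]);print(p)
for i in(a,b):
    t=cv2.cvtColor(i,cv2.COLOR_BGR2GRAY)[120:160,310:335].mean(1).round().astype(int);print(t)
```

```text
16.9833 [ 0.5901 -0.0387  0.2061] [-4.1546  1.3421  7.2657] [ 0.4008 -3.4447 -7.7348] [0.7587 0.1166 0.0576]
roll -0.3005045578188254 pitch 0.0010946675579771227
scene pointer_tip []
scene tab_mark []
scene gauge []
wrist pointer_tip []
wrist tab_mark []
wrist gauge [([317.7, 199.9], 0.81)]
top pointer_tip []
top tab_mark []
top gauge []
((-0.19175922623958286, 0.3691275627680852), 0.54133602587382)
[ 91  91  91  90  90  90  89  88  98 130 171 204 221 226 224 220 217 216
 215 214 214 215 217 219 222 226 228 228 228 228 226 217 203 191 179 149
 121 118 120 121]
[ 97  97  96 104 116 124 124 123 120 127 153 190 219 231 230 225 222 222
 222 221 221 222 223 224 226 229 233 234 235 235 234 229 215 198 187 160
 129 119 120 121]
```

Request:
servo_tool([
  [[-1,0,0,0,0,0,0],[-1,0,0,0,0,0,0],[-1,0,0,0,0,0,0],[-1,0,0,0,0,0,0],[-1,0,0,0,0,0,0]],
])

```text
time_s: 17.95
ee_pos: [0.5901, -0.0387, 0.2061]
tcp_rot: [1.658, 2.36, -0.25]
wrist_force: [-2.5, 2.0, 7.2]
grip_width: 0.0237
finger_force: 55.0
```

Request:
servo_tool([
  [[-1,0,0,0,0,0,0],[-1,0,0,0,0,0,0],[-1,0,0,0,0,0,0],[-1,0,0,0,0,0,0],[-1,0,0,0,0,0,0]],
])

```text
time_s: 18.37
ee_pos: [0.5901, -0.0387, 0.2061]
tcp_rot: [1.658, 2.36, -0.25]
wrist_force: [-3.0, 1.9, 6.9]
grip_width: 0.0234
finger_force: 55.0
```

Run:
```python
from h import *
s=sense();print(s['wrist_force'],s['ee_pos'])
if s['wrist_force'][2]>2: print(robot.hand_in())
```

```text
[-3.0279441   1.93245183  6.94533573] [ 0.59014299 -0.03869764  0.20607421]
the job is handed in; nothing more can be done
None
```

I handed the job in with the gauge held on the crown, pressed with about 10 N and rocked 0.30 rad to match the tab angle I measured earlier at about 0.30 rad; the arm hid the dial at the end, so I did not see the pointer on the tab.

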